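# Clear the vet's examination table

## Task

Tidy up after the examination: lay the ring-handled clamp and the tweezers flat in the long steel tray, neither lying on the other, and stand the tablet jar upright in the square white tray. Stand the stout vial upright in the larger bay of the grey two-bay caddy and the slim tube upright in its smaller bay. Set the vial, tube and jar down, do not drop them, and leave the glove box and the cotton jar where they are.

Things in the scene. Friction and masses are not known exactly. Their poses are not given: they have to be found in the camera images.
- clamp: Steel haemostat clamp lying flat on the table, loose, about 60 g, 130 mm long along its x axis: two finger rings side by side at the -x end (there 50 mm wide, 8 mm high), slender jaws (9 mm wide, 8 mm high) at the +x end, and between them a plain middle block 50 mm long (x from -25 to +25 mm), 14 mm wide (y) and 10 mm high, the place to grip. Origin: under the middle of that block, on the underside; z up.
- tweezers: Steel tweezers lying flat on the table, loose, about 45 g, 128 mm long along the x axis, tapering to both ends, no rings; the ribbed middle, x from -25 to +25 mm, is 14 mm wide (y) and 10 mm high, the place to grip. Origin: under the middle, on the underside; z up.
- vial: Stout amber medicine vial with paper label and white cap, standing upright, loose, about 70 g: a cylinder 38 mm in diameter and 60 mm high all told (straight sides, cap as wide as the body). Origin: centre of its underside; z up along its axis.
- tube: Slim aluminium tablet tube with white cap, standing upright, loose, about 35 g: a cylinder 24 mm in diameter, 64 mm high all told, straight sides. Origin: centre of its underside; z up along its axis.
- jar: White plastic tablet jar with white screw lid, standing upright, loose, about 100 g: 54 mm in diameter up to 44 mm, above that the lid, 56 mm in diameter, 58 mm high all told; the widest of the three round containers. Origin: centre of its underside; z up along its axis.
- instrument_tray: Long low open tray of bare steel, fixed to the table: outside 138 mm along its x, 173 mm along its y (the long way), 15 mm high; walls 4 mm, inside 130 x 165 mm; floor 4 mm thick. Origin: centre of its underside, on the table; z up.
- caddy: Grey plastic caddy with two bays, fixed to the table, at any yaw: outside 68 mm along x, 116 mm along y, 22 mm high; walls and floor 4 mm thick. Larger bay at the +y end: inside 60 mm (x) by 60 mm (y), its centre at y = +24 mm. Smaller bay at the -y end: inside 60 mm (x) by 44 mm (y), its centre at y = -32 mm. Origin: centre of the underside of the whole caddy, on the table; z up.
- jar_tray: Low square white plastic tray, fixed to the table: outside 100 x 100 mm, 18 mm high; walls 4 mm, inside 92 x 92 mm; floor 4 mm thick. Origin: centre of its underside, on the table; z up.
- glove_box: Bystander: blue box of gloves, 100 mm (x) by 230 mm (y) by 60 mm high (a paper tuft in its top slot adds 10 mm), loose, beyond the trays. Leave it alone. Origin: centre of its underside.
- cotton_jar: Bystander: round white ceramic jar with steel lid and knob, 94 mm in diameter, 121 mm high, loose, to the robot's right. Leave it alone. Origin: centre of its underside.
Things that resemble listed ones, but are neither listed nor needed, are in the scene too. Leave any turquoise look-alike of the jar alone. What is shaped like the vial but black is not meant.

How it is judged:
By the outcome, as a careful person would: the job done as asked, in the order asked, and still so for the second after the job is handed in, with the robot touching nothing.
It also fails if it takes over 112 s, if anything falls off the work surface, if the arm or the gripper's body presses on something with over 40 N, if the wrist force passes 120 N, or if a joint passes its speed limit or range.

## Robot

A 7-joint arm with a two-finger parallel gripper is mounted at the origin on the work surface. World frame = base frame: x ahead of the robot, y to its left, z up, the work surface at z = 0. Lengths are in m, angles in rad, forces in N, time in s.
With the tool pointing down it reaches from about 0.425 to 0.825 m from the base axis. Payload 3.6 kg.
Tool frame: the origin (TCP) lies on the centre line of the jaws, within the pads' length; the fingertips stand 25 mm ahead of it and the grasp point (between the pads) lies 6 mm ahead of it (bot.nose_length is the distance from the TCP to the fingertips, in m); z points along the fingers, y is the direction in which the jaws open and shut (so a half turn about z gives the same grasp; the last joint's range is limited). The gripper opens to 85 mm and grips with 20 to 120 N. Pads are 22 mm wide; open, the fingers measure 114 mm over their backs; the gripper's body (76 mm by 85 mm) begins 54 mm behind the grasp point. The pads swing forward as they close: fully open they stand 13 mm farther back than shut.
Start: joints at [-1.357, 0.615, -0.013, 1.423, 0.008, 1.103, -0.04], TCP at [0.155, 0.631, 0.256] pointing down, gripper open.
Joint ranges: [-3.12, 3.12], [-0.3, 2.06], [-1.34, 1.32], [0.26, 2.42], [-1.36, 4.5], [0.01, 1.98], [-2.84, 2.84]. Speed limits (rad/s): [2.79, 2.79, 3.14, 3.14, 3.14, 3.14, 3.14].

## Interface

Orientations are given as a rotation vector (axis times angle).
In Python, from workcell import bot, cams, ticket gives the robot as it stands.
- The arm moves only by the tool step_arm, never from a script. Its argument "rows" is one flat list of numbers, 5 for each row, row after row: the finger opening in cm, from 0 to 8.54, then the shift along the tool's x, y, z in cm, then the turn about the tool's z in rad. A call has exactly 8 rows; each row shifts and turns the commanded pose from where the row before left it, along the tool's axes as they then stand; what a row does not reach is not made up. A row lasts 1/10 s, in which the tool goes at most 50 mm and 8.59 degrees, less where a joint would pass 70% of its speed; a pose out of reach is approached as far as the arm can. A call is refused whole if a number of a shift passes 5 or a number of a turn 0.15, either way. A call with a gripper value outside its range is refused whole. The fingers move at their own pace and stop on an object; "grip_force" is the grip in N (left out, the last holds). Time passes only in rows, so rows that do not move let the fingers close, or fill a call up. It gives the time, the measured TCP pose, the force and the opening at its end, in the units of the state.
- bot.get_state(): the state, without advancing time (a new reading comes with each control period).
- cams.camera(name): name is "side" or "top" or "wrist"; returns a dict with "frame" (400x640x3 uint8, red, green, blue), "depth" (400x640 float32, m along the optical axis (not along the pixel's ray), 0 where there is no reading), "fx", "fy", "cx", "cy" (pixels), "D" ([k1, k2, p1, p2, k3] as OpenCV has them; the pictures are not rectified), "R" (3x3) and "t" (3): a world point X has camera coordinates R X + t. Camera axes: x right, y down, z forward; pixel columns grow to the right and rows downward; lengths in m; the calibration is good to about 2 mm. A picture is of the moment at which its call begins.
- ticket.hand_in(): hands the job in, once; it reports no verdict.
The state is a dict: "clock": time; "joint_positions": joint angles; "qvel": joint speeds; "tau": joint torques, N m; "eef_pos": TCP position; "ee_rot": TCP orientation; "force": force on the tool from outside, world axes, zero at the start; "torque": the same for the moment, N m; "grip_width": finger opening in m.
Only numpy, scipy, OpenCV 4.12 (cv2) and the standard library are available. Lean on these libraries where they do the work, as an engineer would, in place of code of your own. Each camera call takes 0.05 s, during which the arm holds its last target. There are 200 camera calls.

## Working session

There is one attempt and no reset: what is moved stays moved. The work goes in short steps, Python scripts to look and compute and a tool call to move; the robot and the scene stay as the last step left them, time stands still between calls to the robot, and variables do not carry over. Pictures are saved under pics/ and viewed, about 12 in all and at most 16, crops included, and the job is handed in when it is done.

Besides the shell and the picture viewer there is one more tool, called after "Emit:" as name(argument=value, ...) on one line, values as JSON. step_arm: Moves the arm, as the interface text tells. Its arguments: {"type":"object","properties":{"rows":{"type":"array"},"grip_force":{"type":"number"}},"required":["rows"]}

```bash
ls; mkdir -p pics
cat > h.py <<'E'
import numpy as np, cv2
from scipy.spatial.transform import Rotation as Ro
from workcell import bot, cams, ticket
def cloud(c):
    h,w=c["depth"].shape
    u,v=np.meshgrid(np.arange(w),np.arange(h))
    K=np.array([[c["fx"],0,c["cx"]],[0,c["fy"],c["cy"]],[0,0,1.]])
    p=cv2.undistortPoints(np.stack([u,v],-1).reshape(-1,1,2).astype(np.float64),K,np.array(c["D"],float)).reshape(h,w,2)
    z=c["depth"]
    P=np.dstack([p*z[...,None],z])
    X=(P-np.array(c["t"]))@np.array(c["R"])
    X[z==0]=np.nan
    return X
def save(n,c): cv2.imwrite(n,c["frame"][...,::-1])
E
python3 - <<'E'
from h import *
for n in("top","side"):
    c=cams.camera(n); save(f"pics/{n}0.png",c); np.save(n+"0.npy",cloud(c))
    print(n,c["fx"],c["fy"],c["D"],-np.array(c["R"]).T@c["t"])
s=bot.get_state();print(s["clock"],s["eef_pos"],s["ee_rot"],s["grip_width"],bot.nose_length)
print(Ro.from_rotvec(s["ee_rot"]).as_matrix().round(3))
E
```

```text
pics
top 515.4185512732752 515.4185512732752 [0.02482465 0.         0.         0.         0.        ] [ 0.27633127 -0.11360722  1.4441367 ]
side 418.56146913193396 418.56146913193396 [-0.01262207  0.          0.          0.          0.        ] [-0.1147903   0.64689105  0.93228259]
0.1 [0.15484841 0.63063854 0.25522368] [-0.37715692 -3.11859139  0.00367822] 0.08548849836394418 0.025
[[-0.971  0.238 -0.001]
 [ 0.238  0.971 -0.002]
 [-0.    -0.002 -1.   ]]
```

View pics/top0.png

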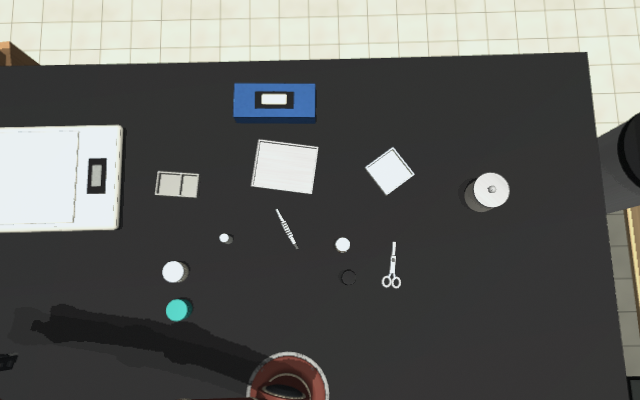

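View pics/side0.png

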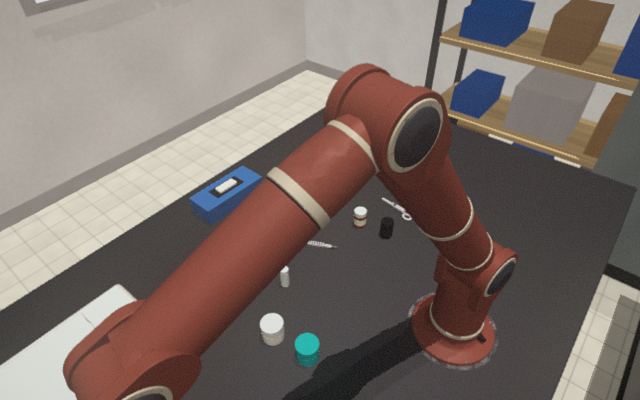

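The top view (x up, y left) shows these items:
- White jar (173,271); its turquoise look-alike (177,310) is not meant.
- Slim tube (225,238).
- Vial with the white cap (343,244); the black one (348,277) is not meant.
- Tweezers (287,229) and clamp with rings (392,266).
- Steel tray (285,167), white square tray (390,171) and caddy (177,184).

Next I measure everything and check one enlarged crop.

Run:
```python
from h import *
X=np.load("top0.npy"); im=cv2.imread("pics/top0.png")
cv2.imwrite("pics/crop0.png",cv2.resize(im[135:325,145:425],None,fx=2.8,fy=2.8,interpolation=cv2.INTER_CUBIC))
t=X[200:300,240:270].reshape(-1,3); print("table z",np.nanmedian(t[:,2]),np.nanstd(t[:,2]))
B={"clamp":(380,235,406,292),"tweez":(270,204,302,254),"jar":(158,256,190,286),"tube":(215,230,236,247),"vial":(332,234,354,254),"black":(338,266,360,288),"turq":(162,296,192,324),
"tray":(245,134,325,200),"jtray":(360,142,420,200),"caddy":(150,166,204,202),"cotton":(460,165,515,215),"glove":(228,78,320,126)}
for n,(a,b,c,d) in B.items():
    Q=X[b:d,a:c].reshape(-1,3); col=im[b:d,a:c].reshape(-1,3).max(1)
    zm=np.nanpercentile(Q[:,2],99)
    if n in("clamp","tweez"): m=col>90
    elif "tray" in n or n=="caddy": m=(Q[:,2]>0.004)
    else: m=Q[:,2]>zm-0.012
    m&=np.isfinite(Q[:,0])
    P=Q[m][:,:2].astype(np.float32)
    r=cv2.minAreaRect(P); e,_=cv2.minEnclosingCircle(P)
    print(n,"zmax %.3f"%zm,m.sum(),"mean",P.mean(0).round(4),"rect",np.round(r[0],4),np.round(r[1],3),round(r[2],1),np.round(cv2.boxPoints(r),3).tolist() if n in("clamp","tweez","caddy","tray","jtray") else "")
# bays divider profile along the caddy
```

```text
table z -3.441781580129394e-05 0.0030340312441026313
clamp zmax 0.013 323 mean [ 0.3201 -0.2904] rect [ 0.3365 -0.2922] [0.052 0.128] 83.3 [[0.27000001072883606, -0.3109999895095825], [0.3970000147819519, -0.32499998807907104], [0.40299999713897705, -0.27399998903274536], [0.2759999930858612, -0.2590000033378601]]
tweez zmax 0.013 180 mean [ 0.4413 -0.0017] rect [ 0.4425 -0.0007] [0.124 0.015] 25.9 [[0.382999986410141, -0.020999999716877937], [0.38999998569488525, -0.03500000014901161], [0.5019999742507935, 0.019999999552965164], [0.4950000047683716, 0.032999999821186066]]
jar zmax 0.064 347 mean [0.3304 0.2992] rect [0.3308 0.2988] [0.056 0.053] 88.6 
tube zmax 0.068 61 mean [0.4157 0.1615] rect [0.4161 0.1618] [0.02  0.022] 0.1 
vial zmax 0.065 155 mean [ 0.3905 -0.1555] rect [ 0.3906 -0.1555] [0.036 0.036] 25.8 
black zmax 0.065 156 mean [ 0.3024 -0.1688] rect [ 0.302  -0.1688] [0.035 0.034] 88.8 
turq zmax 0.063 362 mean [0.2307 0.2863] rect [0.2303 0.2867] [0.053 0.054] 88.0 
tray zmax 0.018 2043 mean [0.6217 0.0018] rect [0.6222 0.003 ] [0.228 0.192] 88.6 [[0.5230000019073486, -0.1080000028014183], [0.7149999737739563, -0.11299999803304672], [0.7210000157356262, 0.11400000005960464], [0.5289999842643738, 0.11900000274181366]]
jtray zmax 0.021 1044 mean [ 0.6015 -0.2954] rect [ 0.6026 -0.2983] [0.171 0.168] 88.2 [[0.515999972820282, -0.38100001215934753], [0.6840000152587891, -0.38600000739097595], [0.6890000104904175, -0.2160000056028366], [0.5210000276565552, -0.20999999344348907]]
caddy zmax 0.027 890 mean [0.5755 0.3061] rect [0.5794 0.3096] [0.153 0.102] 89.0 [[0.5270000100135803, 0.23399999737739563], [0.6290000081062317, 0.23199999332427979], [0.6320000290870667, 0.38499999046325684], [0.5299999713897705, 0.3869999945163727]]
cotton zmax 0.117 394 mean [ 0.5197 -0.5483] rect [ 0.5209 -0.5468] [0.091 0.087] 43.6 
glove zmax 0.073 1412 mean [0.8005 0.0249] rect [0.7995 0.0247] [0.229 0.101] 87.4
```

View pics/crop0.png

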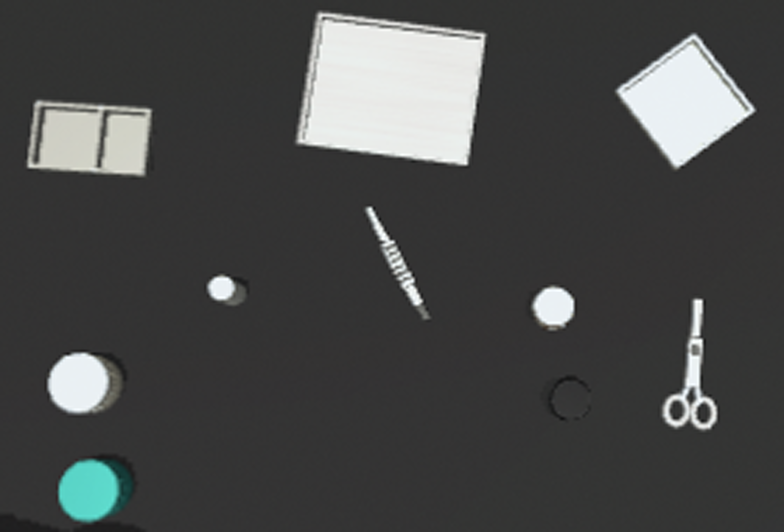

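The crop confirms it. The haemostat with rings (690,410) is the clamp, the ribbed ringless one is the tweezers, the slim tube is at (222,288), and the vial has a white cap. The caddy's larger bay is on the left (+y). I'll fit the trays by colour and plan the first move.

```bash
cat >> h.py <<'E'
def pose():
    s=bot.get_state(); R=Ro.from_rotvec(s["ee_rot"]).as_matrix()
    return np.array(s["eef_pos"]),np.arctan2(R[1,1],R[0,1]),s
def go(*wps):
    """each wp: (x,y,z,psi deg); prints cm shift in tool axes AFTER the turn"""
    p,a,s=pose(); print("now",p.round(4),"psi %.1f"%np.degrees(a),"t %.1f w %.4f"%(s["clock"],s["grip_width"]),"q7 %.2f"%s["joint_positions"][6],"F",np.round(s["force"],1))
    for x,y,z,b in wps:
        b=np.radians(b); t=-((b-a+np.pi)%(2*np.pi)-np.pi); d=np.array([x,y,z])-p
        S=np.array([-np.sin(b)*d[0]+np.cos(b)*d[1],np.cos(b)*d[0]+np.sin(b)*d[1],-d[2]])*100
        print("turn %.3f then shift"%t,S.round(2),"rows>=%d"%np.ceil(np.linalg.norm(S)/5))
        p=np.array([x,y,z]);a=b
E
python3 - <<'E'
from h import *
X=np.load("top0.npy"); im=cv2.imread("pics/top0.png")
for n,(a,b,c,d),th in(("tray",(245,134,325,200),110),("jtray",(360,142,420,200),110),("caddy",(150,166,204,202),110)):
    m=(im[b:d,a:c].max(2)>th).astype(np.uint8)
    k,l,st,_=cv2.connectedComponentsWithStats(m); j=1+st[1:,4].argmax(); m=cv2.morphologyEx((l==j).astype(np.uint8),cv2.MORPH_CLOSE,np.ones((5,5)))
    Q=X[b:d,a:c][(m>0)&np.isfinite(X[b:d,a:c,0])]
    r=cv2.minAreaRect(Q[:,:2].astype(np.float32)); print(n,np.round(r[0],4),np.round(r[1],4),round(r[2],1))
go((.36,.5,.2,83.4),(.5,.25,.2,83.4),(.5,-.15,.2,83.4),(.3365,-.292,.15,83.4))
E
```

```text
tray [0.623  0.0033] [0.1791 0.1446] 80.9
jtray [ 0.6027 -0.2974] [0.1044 0.1084] 35.7
caddy [0.5772 0.3075] [0.1255 0.0748] 83.9
now [0.1548 0.6306 0.2552] psi 76.2 t 0.1 w 0.0855 q7 -0.04 F [-0.6 -0.4 -0.7]
turn -0.126 then shift [-21.88 -10.62   5.52] rows>=5
turn -0.000 then shift [-16.78 -23.23  -0.  ] rows>=6
turn -0.000 then shift [ -4.6  -39.73  -0.  ] rows>=8
turn -0.000 then shift [ 14.61 -15.99   5.  ] rows>=5
```

Emit:
step_arm(rows=[5,0,0,0,-0.126,5,-4.38,-2.12,1.1,0,5,-4.38,-2.12,1.1,0,5,-4.38,-2.12,1.1,0,5,-4.38,-2.12,1.1,0,5,-4.38,-2.12,1.1,0,5,-2.8,-3.87,0,0,5,-2.8,-3.87,0,0])

```text
clock: 0.9
eef_pos: [0.4083, 0.4155, 0.2001]
ee_rot: [-0.181, -3.135, 0.003]
force: [0.6, 0.5, 0.4]
grip_width: 0.0502
```

Emit:
step_arm(rows=[5,-2.8,-3.87,0,0,5,-2.8,-3.87,0,0,5,-2.8,-3.87,0,0,5,-2.8,-3.87,0,0,5,-0.57,-4.96,0,0,5,-0.57,-4.96,0,0,5,-0.57,-4.96,0,0,5,-0.57,-4.96,0,0])

```text
clock: 1.7
eef_pos: [0.5002, 0.0492, 0.2011]
ee_rot: [-0.18, -3.136, 0.0]
force: [1.0, -0.7, -0.3]
grip_width: 0.05
```

Emit:
step_arm(rows=[5,-0.57,-4.96,0,0,5,-0.57,-4.96,0,0,5,-0.57,-4.96,0,0,5,-0.57,-4.96,0,0,5,0,0,0,0,5,0,0,0,0,5,0,0,0,0,5,0,0,0,0])

```text
clock: 2.5
eef_pos: [0.5008, -0.1464, 0.2012]
ee_rot: [-0.175, -3.136, -0.002]
force: [-0.5, -0.4, -0.3]
grip_width: 0.0498
```

Run:
```python
from h import *
go((.3365,-.292,.15,83.4)); print(bot.get_state()["joint_positions"])
```

```text
now [ 0.5008 -0.1464  0.2012] psi 83.6 t 2.5 w 0.0498 q7 1.67 F [-0.5 -0.4 -0.3]
turn 0.004 then shift [ 14.65 -16.35   5.12] rows>=5
[ 0.27444646  0.48381719 -0.04603222  1.86214754  0.02866606  0.7968446
  1.67324761]
```

Emit:
step_arm(rows=[5,2.93,-3.27,1.02,0,5,2.93,-3.27,1.02,0,5,2.93,-3.27,1.02,0,5,2.93,-3.27,1.02,0,5,2.93,-3.27,1.02,0,5,0,0,0,0,5,0,0,0,0,5,0,0,0,0])

```text
clock: 3.3
eef_pos: [0.3381, -0.2927, 0.1507]
ee_rot: [0.174, 3.135, 0.0]
force: [-0.3, 0.5, 0.6]
grip_width: 0.0501
```

Run:
```python
from h import *
c=cams.camera("wrist"); save("pics/w1.png",c); X=cloud(c); np.save("w1.npy",X)
print(-np.array(c["R"]).T@c["t"])
m=(c["frame"].max(2)>100)&np.isfinite(X[...,0])&(X[...,2]<0.03)&(np.hypot(X[...,0]-.3365,X[...,1]+.292)<.09)
P=X[m][:,:2].astype(np.float32); r=cv2.minAreaRect(P); print(len(P),r,np.nanpercentile(X[m][:,2],[5,50,95]))
for lo in np.arange(.26,.42,.01):
    q=P[(P[:,0]>lo)&(P[:,0]<lo+.01)]
    if len(q): print(round(lo,2),q[:,1].min().round(4),q[:,1].max().round(4),np.median(q[:,1]).round(4))
go((.3365,-.292,.03,83.4))
```

```text
[ 0.2614505  -0.28473496  0.26826411]
10402 ((0.33989307284355164, -0.2960212826728821), (0.17933234572410583, 0.16699792444705963), 42.949283599853516) [-0.00090468  0.00040869  0.00955792]
0.26 -0.3511 -0.2731 -0.311
0.27 -0.3605 -0.2645 -0.312
0.28 -0.3683 -0.2615 -0.3177
0.29 -0.3742 -0.2618 -0.3201
0.3 -0.3775 -0.2645 -0.3287
0.31 -0.3796 -0.2053 -0.3353
0.32 -0.3814 -0.2029 -0.3388
0.33 -0.3819 -0.2021 -0.3424
0.34 -0.3817 -0.2027 -0.2982
0.35 -0.3809 -0.2047 -0.2999
0.36 -0.3779 -0.2072 -0.3028
0.37 -0.375 -0.2104 -0.3024
0.38 -0.3697 -0.216 -0.2997
0.39 -0.347 -0.2258 -0.2641
0.4 -0.3481 -0.2323 -0.2691
0.41 -0.3433 -0.2542 -0.2743
now [ 0.3383 -0.2926  0.1507] psi 83.7 t 3.4 w 0.0500 q7 2.08 F [-1.  -0.3  0.4]
turn 0.005 then shift [ 0.19  0.04 12.07] rows>=3
```

View pics/w1.png

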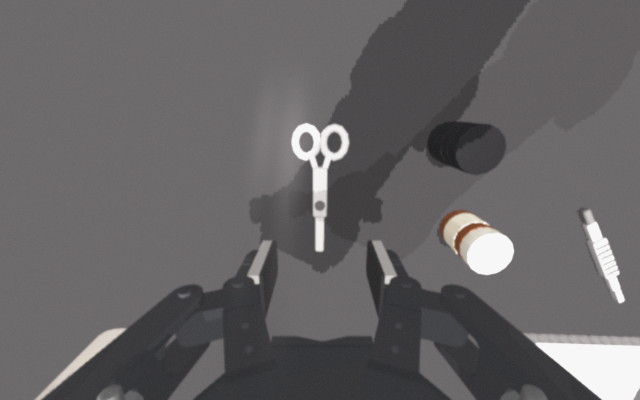

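The wrist view shows the clamp with rings at (320,142), middle block at about (320,192) and jaw tip at (320,250), in line with the gripper. I'll read the block's world points from the depth.

Run:
```python
from h import *
X=np.load("w1.npy")
for u,v in((320,170),(320,192),(320,214),(314,192),(326,192),(320,248),(470,236),(487,254)): print(u,v,X[v,u].round(4))
b=cv2.imread("pics/w1.png")[110:256,285:356].max(2)>175
Q=X[110:256,285:356][b]; Q=Q[np.isfinite(Q[:,0])]; r=cv2.minAreaRect(Q[:,:2].astype(np.float32)); print(r)
```

```text
320 170 [ 0.3132 -0.2919  0.01  ]
320 192 [ 0.3346 -0.2943  0.01  ]
320 214 [ 0.3569 -0.2968  0.0103]
314 192 [ 0.3339 -0.3     0.0099]
326 192 [ 0.3351 -0.2885  0.0101]
320 248 [ 0.395  -0.3011  0.0083]
470 236 [ 0.376  -0.1697  0.0508]
487 254 [ 0.3889 -0.1599  0.0607]
((0.33069053292274475, -0.30427634716033936), (0.05342831462621689, 0.1284603476524353), 71.37578582763672)
```

Emit:
step_arm(rows=[4,0.3,-0.2,3.5,0,4,0,0,3.5,0,4,0,0,3.2,0,4,0,0,1.5,0,4,0,0,0.65,0,1,0,0,0,0,1,0,0,0,0,1,0,0,0,0], grip_force=40)

```text
clock: 4.15
eef_pos: [0.3339, -0.296, 0.0278]
ee_rot: [0.179, 3.135, -0.002]
force: [-0.5, 0.0, -0.0]
grip_width: 0.0125
```

Emit:
step_arm(rows=[1,0,0,0,0,1,0,0,-1,0,1,0,0,-3,0,1,0,0,-4,0,1,0,0,0,0,1,0,0,0,0,1,0,0,0,0,1,0,0,0,0])

```text
clock: 4.95
eef_pos: [0.3324, -0.2952, 0.106]
ee_rot: [-0.18, -3.134, -0.002]
force: [-0.1, -0.9, -0.8]
grip_width: 0.0122
```

Run:
```python
from h import *
th=np.radians(-9.1) # tray frame: x axis azimuth
c=np.array([.623,.0033]); ex=np.array([np.cos(th),np.sin(th)])
a=c-.033*ex; b=c+.03*ex; print(a,b)
go((.45,-.2,.107,-9.1),(a[0],a[1],.107,-9.1),(a[0],a[1],.033,-9.1))
```

```text
[0.59041534 0.00851922] [ 0.65262241 -0.00144474]
now [ 0.3324 -0.2952  0.106 ] psi 83.4 t 5.0 w 0.0122 q7 2.08 F [-0.1 -0.9 -0.8]
turn 1.615 then shift [11.26 10.1  -0.1 ] rows>=4
turn -0.000 then shift [22.81 10.57 -0.  ] rows>=6
turn -0.000 then shift [0.  0.  7.4] rows>=2
```

Emit:
step_arm(rows=[1,0,0,0,0.147,1,0,0,0,0.147,1,0,0,0,0.147,1,0,0,0,0.147,1,0,0,0,0.147,1,0,0,0,0.147,1,0,0,0,0.147,1,0,0,0,0.147])

```text
clock: 5.75
eef_pos: [0.3326, -0.2953, 0.1058]
ee_rot: [-1.895, -2.502, 0.0]
force: [0.7, -0.1, 0.1]
grip_width: 0.0122
```

Emit:
step_arm(rows=[1,0,0,0,0.147,1,0,0,0,0.147,1,0,0,0,0.145,1,2.82,2.53,0,0,1,2.82,2.53,0,0,1,2.82,2.53,0,0,1,2.8,2.51,0,0,1,3.8,1.76,0,0])

```text
clock: 6.55
eef_pos: [0.4754, -0.1659, 0.1059]
ee_rot: [2.391, 2.036, -0.003]
force: [0.5, 0.4, -0.8]
grip_width: 0.0122
```

Emit:
step_arm(rows=[1,3.8,1.76,0,0,1,3.8,1.76,0,0,1,3.8,1.76,0,0,1,3.8,1.76,0,0,1,3.8,1.77,0,0,1,0,0,0,0,1,0,0,0,0,1,0,0,0,0])

```text
clock: 7.35
eef_pos: [0.5899, 0.0062, 0.1059]
ee_rot: [-2.393, -2.035, 0.005]
force: [-1.0, -0.1, -0.6]
grip_width: 0.012
```

Run:
```python
from h import *
c=cams.camera("wrist"); save("pics/w2.png",c); X=cloud(c); np.save("w2.npy",X)
go((.5904,.0085,.033,-9.1))
```

```text
now [0.59   0.0058 0.1063] psi -9.3 t 7.4 w 0.0125 q7 0.28 F [ 1.7  0.5 -0.3]
turn -0.003 then shift [0.27 0.   7.33] rows>=2
```

View pics/w2.png

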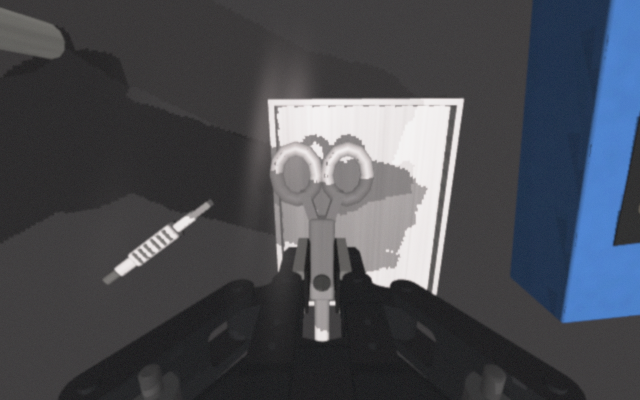

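The clamp is held level, rings at (322,175), and the tray's far edge runs from (270,102) to (462,100). I'll check the clearances and the tray yaw.

Run:
```python
from h import *
X=np.load("w2.npy")
def w(u,v):
    q=X[v-1:v+2,u-1:u+2].reshape(-1,3); return np.nanmedian(q,0)
for n,u,v in(("TL",272,103),("TR",460,101),("topmid",366,102),("right",448,200),("R2",440,270),("floor",420,150),("ring end",297,145),("ring end2",350,145),("ringL",272,175),("block",322,240)): print(n,w(u,v).round(4))
# tray frame
c=np.array([.623,.0033])
f=X[90:300,262:480].reshape(-1,3); im=cv2.imread("pics/w2.png")[90:300,262:480].max(2).reshape(-1)
m=(f[:,2]>.011)&(f[:,2]<.019)&(im>120); print(m.sum()); r=cv2.minAreaRect(f[m][:,:2].astype(np.float32)); print(r, cv2.boxPoints(r))
```

```text
TL [0.5675 0.0927 0.0155]
TR [0.6989 0.0729 0.0147]
topmid [0.6332 0.0828 0.0151]
right [0.6887 0.     0.0148]
R2 [ 6.859e-01 -7.100e-02  5.000e-04]
floor [0.6724 0.0409 0.0046]
ring end [0.5869 0.0678 0.085 ]
ring end2 [0.6126 0.0637 0.0853]
ringL [0.5717 0.0552 0.0853]
block [0.5912 0.0165 0.0879]
3044
((0.6206294298171997, 0.005002401769161224), (0.16162173449993134, 0.13906565308570862), 80.86115264892578) [[ 0.5391443  -0.06373896]
 [ 0.67644465 -0.08582641]
 [ 0.7021146   0.07374376]
 [ 0.5648142   0.09583122]]
```

Emit:
step_arm(rows=[1,0,0,3.5,0,1,0,0,2.3,0,1,0,0,1.0,0,1,0,0,0.5,0,1,0,0,0,0,3,0,0,0,0,3,0,0,0,0,3,0,0,0,0])

```text
clock: 8.2
eef_pos: [0.5917, 0.0078, 0.0348]
ee_rot: [2.39, 2.037, 0.002]
force: [0.2, -0.2, 0.3]
grip_width: 0.03
```

Emit:
step_arm(rows=[3,0,0,-1,0,3,0,0,-3,0,3,0,0,-4,0,3,0,0,-4,0.145,3,0,0,0,0.145,3,0,0,0,0.145,3,0,0,0,0.145,3,0,0,0,0.145])

```text
clock: 9.0
eef_pos: [0.5912, 0.0081, 0.155]
ee_rot: [-2.961, -1.049, -0.002]
force: [-0.2, 0.3, -0.4]
grip_width: 0.0299
```

Run:
```python
from h import *
go((.4425,-.0007,.15,-64.1))
```

```text
now [0.5912 0.0081 0.155 ] psi -51.0 t 9.0 w 0.0299 q7 -0.34 F [-0.2  0.3 -0.4]
turn 0.229 then shift [-13.76  -5.7    0.5 ] rows>=3
```

Emit:
step_arm(rows=[4,0,0,0,0.115,4,0,0,0,0.115,4,-4.5,-1.9,0,0,4,-4.5,-1.9,0,0,4,-4.7,-1.9,0,0,4,0,0,0,0,4,0,0,0,0,4,0,0,0,0])

```text
clock: 9.8
eef_pos: [0.4458, -0.0013, 0.1548]
ee_rot: [3.059, 0.713, 0.006]
force: [0.2, -0.7, 0.2]
grip_width: 0.0398
```

Run:
```python
from h import *
c=cams.camera("wrist"); save("pics/w3.png",c); X=cloud(c); np.save("w3.npy",X)
f=c["frame"].max(2); m=(np.hypot(X[...,0]-.4425,X[...,1])<.07)&(X[...,2]>.005)&(X[...,2]<.02)
P=X[m][:,:2].astype(np.float32); print(len(P),cv2.minAreaRect(P),P.mean(0))
v,u=np.nonzero(m);print(u.min(),u.max(),v.min(),v.max())
go((.4425,-.0007,.0275,-64.1))
```

```text
1269 ((0.44047442078590393, -0.0036364570260047913), (0.12825044989585876, 0.014012335799634457), 26.806640625) [ 0.44118866 -0.00328397]
314 328 132 255
now [ 0.446  -0.0014  0.1546] psi -63.7 t 9.8 w 0.0400 q7 -0.39 F [ 0.7  0.1 -0.4]
turn 0.006 then shift [-0.29 -0.21 12.71] rows>=3
```

View pics/w3.png

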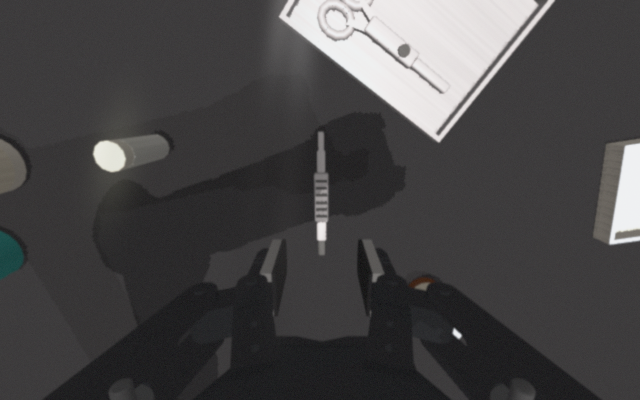

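The wrist view shows the clamp lying flat in the tray (400,50) and the tweezers at (321,195), in line with the gripper. The fit gives centre (.4405,-.0036) and axis 26.8°.

Emit:
step_arm(rows=[4,-0.6,0,3.6,0,4,0,0,3.6,0,4,0,0,3.2,0,4,0,0,1.6,0,4,0,0,0.7,0,1,0,0,0,0,1,0,0,0,0,1,0,0,0,0])

```text
clock: 10.65
eef_pos: [0.4393, -0.0041, 0.0276]
ee_rot: [3.059, 0.712, 0.003]
force: [-0.1, -0.6, -0.8]
grip_width: 0.0123
```

Emit:
step_arm(rows=[1,0,0,0,0,1,0,0,-1,0,1,0,0,-3,0,1,0,0,-4,0,1,0,0,0,-0.135,1,0,0,0,-0.135,1,0,0,0,-0.135,1,0,0,0,-0.135])

```text
clock: 11.45
eef_pos: [0.4383, -0.0038, 0.1074]
ee_rot: [2.754, 1.51, 0.001]
force: [-0.2, 0.7, -0.7]
grip_width: 0.0126
```

Run:
```python
from h import *
th=np.radians(-8.7); c=np.array([.6215,.0005])+.030*np.array([np.cos(th),np.sin(th)])
go((c[0],c[1],.108,-8.7),(c[0],c[1],.033,-8.7))
```

```text
now [ 0.4383 -0.0038  0.1074] psi -32.5 t 11.4 w 0.0126 q7 0.12 F [-0.2  0.7 -0.7]
turn -0.416 then shift [ 3.19 21.04 -0.06] rows>=5
turn -0.000 then shift [0.  0.  7.5] rows>=2
```

Emit:
step_arm(rows=[1,0,0,0,-0.139,1,0,0,0,-0.139,1,0,0,0,-0.138,1,0.64,4.2,0,0,1,0.64,4.2,0,0,1,0.64,4.2,0,0,1,0.64,4.2,0,0,1,0.63,4.2,0,0])

```text
clock: 12.25
eef_pos: [0.6521, -0.0051, 0.1073]
ee_rot: [2.389, 2.04, -0.0]
force: [1.4, -0.7, 0.2]
grip_width: 0.0127
```

Emit:
step_arm(rows=[1,0,0,0,0,1,0,0,3.5,0,1,0,0,2.4,0,1,0,0,1.0,0,1,0,0,0.45,0,1,0,0,0,0,2.6,0,0,0,0,2.6,0,0,0,0])

```text
clock: 13.05
eef_pos: [0.6516, -0.0058, 0.0348]
ee_rot: [2.388, 2.038, 0.003]
force: [0.5, -0.5, -0.4]
grip_width: 0.0256
```

Emit:
step_arm(rows=[2.6,0,0,0,0,2.6,0,0,-1,0,2.6,0,0,-3,0,2.6,0,0,-4,0,6,0,0,-5,0,8.5,0,0,-2,0,8.5,0,0,0,0,8.5,0,0,0,0])

```text
clock: 13.85
eef_pos: [0.6506, -0.0054, 0.184]
ee_rot: [2.39, 2.039, 0.001]
force: [0.7, 0.5, -1.1]
grip_width: 0.0819
```

Run:
```python
from h import *
go((.5,.2,.16,-8.7),(.337,.302,.16,30))
```

```text
now [ 0.6506 -0.0054  0.184 ] psi -9.1 t 13.8 w 0.0819 q7 0.21 F [ 0.7  0.5 -1.1]
turn -0.006 then shift [ 18.03 -17.99   2.4 ] rows>=6
turn -0.675 then shift [16.98 -9.02 -0.  ] rows>=4
```

Emit:
step_arm(rows=[8.5,0,0,0.5,-0.135,8.5,0,0,0.5,-0.135,8.5,0,0,0.5,-0.135,8.5,0,0,0.5,-0.135,8.5,0,0,0.4,-0.135,8.5,4.7,-1.42,0,0,8.5,4.7,-1.42,0,0,8.5,4.7,-1.42,0,0])

```text
clock: 14.65
eef_pos: [0.5414, 0.0968, 0.1575]
ee_rot: [-1.579, -2.712, 0.004]
force: [0.4, 1.3, 1.1]
grip_width: 0.0853
```

Emit:
step_arm(rows=[8.5,4.7,-1.42,0,0,8.5,4.7,-1.42,0,0,8.5,4.7,-1.42,0,0,8.5,4.7,-1.42,0,0,8.5,4.7,-1.42,0,0,8.5,4.6,-1.42,0,0,8.5,0,0,0,0,8.5,0,0,0,0])

```text
clock: 15.45
eef_pos: [0.3292, 0.2986, 0.1583]
ee_rot: [-1.573, -2.718, 0.005]
force: [0.3, -1.0, 1.0]
grip_width: 0.0849
```

```bash
cat >> h.py <<'E'
def circ(X,x,y,z0,R=.05):
    m=(np.hypot(X[...,0]-x,X[...,1]-y)<R)&(X[...,2]>z0)&(X[...,2]<z0+.02)
    P=X[m][:,:2].astype(np.float32); e=cv2.minEnclosingCircle(P); v,u=np.nonzero(m)
    print("circ",len(P),np.round(e[0],4),round(e[1],4),"mean",P.mean(0).round(4),"px",u.mean(),v.mean(),"z",np.median(X[m][:,2]))
    return e[0]
E
python3 - <<'E'
from h import *
c=cams.camera("wrist"); save("pics/w4.png",c); X=cloud(c)
e=circ(X,.331,.299,.052)
go((e[0],e[1],.05,29.6))
E
```

```text
circ 3356 [0.3292 0.297 ] 0.0282 mean [0.3286 0.2985] px 322.2979737783075 208.00357568533968 z 0.05811189319345547
now [0.3306 0.2975 0.1586] psi 29.7 t 15.5 w 0.0854 q7 0.12 F [ 0.3 -0.8 -0.4]
turn 0.001 then shift [ 0.03 -0.15 10.86] rows>=3
```

View pics/w4.png

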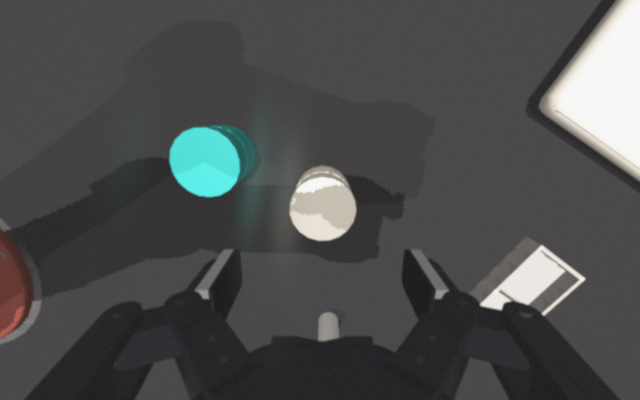

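The white jar at (323,205) is centred between the fingers and the turquoise one (205,160) is clear of them. I'll descend and grip.

Emit:
step_arm(rows=[8.5,0,-0.1,3.6,0,8.5,0,0,3.6,0,8.5,0,0,2.4,0,8.5,0,0,1.2,0,8.5,0,0,0,0,4.5,0,0,0,0,4.5,0,0,0,0,4.5,0,0,0,0], grip_force=40)

```text
clock: 16.3
eef_pos: [0.3311, 0.2974, 0.0523]
ee_rot: [1.58, 2.714, 0.003]
force: [0.5, -1.6, 2.1]
grip_width: 0.0546
```

Emit:
step_arm(rows=[4.5,0,0,0,0,4.5,0,0,-0.5,0,4.5,0,0,-1.5,0,4.5,0,0,-3,0,4.5,0,0,-4,0,4.5,0,0,-2,0,4.5,0,0,0,0,4.5,0,0,0,0])

```text
clock: 17.1
eef_pos: [0.3295, 0.2979, 0.1613]
ee_rot: [-1.578, -2.716, -0.0]
force: [-0.4, 1.0, -1.0]
grip_width: 0.0547
```

Run:
```python
from h import *
go((.6027,-.2974,.16,29.6))
```

```text
now [0.3295 0.2979 0.1613] psi 29.7 t 17.1 w 0.0547 q7 0.13 F [-0.4  1.  -1. ]
turn 0.002 then shift [-65.25  -5.65   0.13] rows>=14
```

Emit:
step_arm(rows=[4.5,-4.35,0,0,0,4.5,-4.35,0,0,0,4.5,-4.35,0,0,0,4.5,-4.35,0,0,0,4.5,-4.35,0,0,0,4.5,-4.35,0,0,0,4.5,-4.35,0,0,0,4.5,-4.35,-0.4,0,0])

```text
clock: 17.9
eef_pos: [0.4987, -0.008, 0.1595]
ee_rot: [-1.577, -2.713, 0.002]
force: [0.8, 0.6, -1.7]
grip_width: 0.0544
```

Emit:
step_arm(rows=[4.5,-4.35,-0.75,0,0,4.5,-4.35,-0.75,0,0,4.5,-4.35,-0.75,0,0,4.5,-4.35,-0.75,0,0,4.5,-4.35,-0.75,0,0,4.5,-4.35,-0.75,0,0,4.5,-4.35,-0.75,0,0,4.5,0,0,0,0])

```text
clock: 18.7
eef_pos: [0.6016, -0.306, 0.1587]
ee_rot: [1.592, 2.708, -0.01]
force: [-0.6, -0.6, -1.1]
grip_width: 0.0547
```

Run:
```python
from h import *
c=cams.camera("wrist"); save("pics/w5.png",c); X=cloud(c); np.save("w5.npy",X)
c2=cams.camera("side"); X2=cloud(c2); save("pics/s5.png",c2)
m=(np.hypot(X[...,0]-.6027,X[...,1]+.2974)<.085)&(X[...,2]>.011)&(X[...,2]<.024)
P=X[m][:,:2].astype(np.float32); print(len(P),cv2.minAreaRect(P))
go((.6027,-.2974,.06,29.6))
```

```text
1598 ((0.598469078540802, -0.2977873682975769), (0.10036323219537735, 0.10016164183616638), 35.249053955078125)
now [ 0.6021 -0.2984  0.1585] psi 29.5 t 18.8 w 0.0548 q7 1.21 F [ 0.3  0.5 -0.3]
turn -0.002 then shift [0.05 0.1  9.85] rows>=2
```

View pics/w5.png

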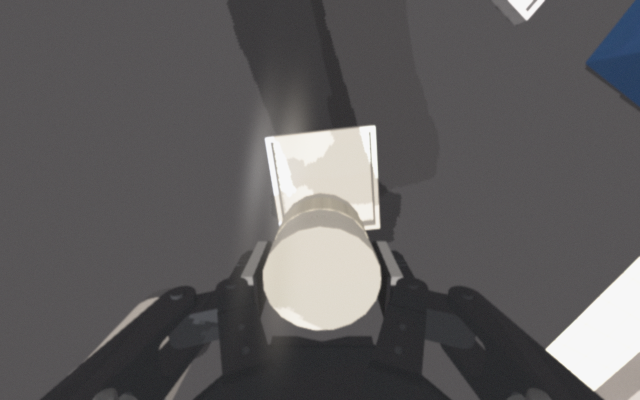

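The jar is held upright at (322,270). The tray rim (265-380, 127-228) fits a 100×100 mm square with its centre at (.5985,-.2978). I'll lower it slowly.

Emit:
step_arm(rows=[4.5,0.2,-0.3,3.5,0,4.5,0,0,3.5,0,4.5,0,0,1.8,0,4.5,0,0,0.8,0,4.5,0,0,0.3,0,4.5,0,0,0.2,0,4.5,0,0,0.1,0,4.5,0,0,0,0])

```text
clock: 19.6
eef_pos: [0.6005, -0.2975, 0.0604]
ee_rot: [1.579, 2.714, 0.0]
force: [-0.5, -0.3, -0.8]
grip_width: 0.0549
```

Run:
```python
from h import *
go((.5985,-.2978,.0555,29.6))
```

```text
now [ 0.6005 -0.2975  0.0604] psi 29.6 t 19.6 w 0.0549 q7 1.25 F [-0.5 -0.3 -0.8]
turn 0.001 then shift [ 0.08 -0.19  0.49] rows>=1
```

Emit:
step_arm(rows=[4.5,0,0,0.2,0,4.5,0,0,0.1,0,4.5,0,0,0.1,0,4.5,0,0,0,0,4.5,0,0,0,0,4.5,0,0,0,0,4.5,0,0,0,0,4.5,0,0,0,0])

```text
clock: 20.4
eef_pos: [0.6001, -0.2974, 0.0564]
ee_rot: [1.579, 2.715, 0.0]
force: [-1.0, 1.1, 4.8]
grip_width: 0.0546
```

Emit:
step_arm(rows=[8,0,0,0,0,8,0,0,0,0,8,0,0,0,0,8,0,0,-1.5,0,8,0,0,-4,0,6.5,0,0,-5,0,6.5,0,0,0,0,6.5,0,0,0,0])

```text
clock: 21.2
eef_pos: [0.601, -0.2981, 0.1633]
ee_rot: [1.577, 2.711, 0.0]
force: [0.3, 0.6, 0.3]
grip_width: 0.0651
```

Run:
```python
from h import *
go((.3905,-.1565,.16,29.6),(.3905,-.1565,.047,29.6))
```

```text
now [ 0.601  -0.2981  0.1633] psi 29.6 t 21.2 w 0.0651 q7 1.21 F [0.3 0.6 0.3]
turn 0.000 then shift [ 22.7  -11.31   0.33] rows>=6
turn -0.000 then shift [ 0.   0.  11.3] rows>=3
```

Emit:
step_arm(rows=[6.5,3.78,-1.89,0,0,6.5,3.78,-1.89,0,0,6.5,3.78,-1.89,0,0,6.5,3.78,-1.89,0,0,6.5,3.78,-1.88,0,0,6.5,3.78,-1.88,0,0,6.5,0,0,0,0,6.5,0,0,0,0])

```text
clock: 22.0
eef_pos: [0.3886, -0.1553, 0.1601]
ee_rot: [-1.578, -2.715, -0.0]
force: [0.7, 0.6, 0.3]
grip_width: 0.0651
```

Run:
```python
from h import *
c=cams.camera("wrist"); save("pics/w6.png",c); X=cloud(c)
e=circ(X,.3905,-.1565,.054,.035)
go((e[0],e[1],.047,29.6)); print(bot.get_state()["joint_positions"].__repr__())
```

```text
circ 1556 [ 0.3898 -0.157 ] 0.0192 mean [ 0.3894 -0.156 ] px 323.23521850899743 209.8650385604113 z 0.060107929687460426
now [ 0.39   -0.1562  0.1603] psi 29.6 t 22.1 w 0.0654 q7 1.19 F [ 1.2  0.2 -0.1]
turn 0.001 then shift [-0.06 -0.05 11.33] rows>=3
array([ 0.03928472,  0.44438292,  0.40202667,  2.17815335, -0.31523431,
        0.5726606 ,  1.19060371])
```

View pics/w6.png

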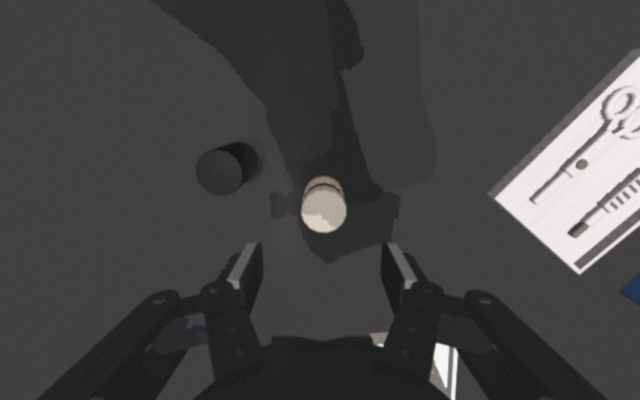

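The white-capped vial (323,208) is centred between the fingers and the black one (220,170) is clear. Both instruments lie apart in the steel tray. I'll descend and grip.

Emit:
step_arm(rows=[6.5,0,0,3.6,0,6.5,0,0,3.6,0,6.5,0,0,2.6,0,6.5,0,0,1.5,0,6.5,0,0,0,0,3,0,0,0,0,3,0,0,0,0,3,0,0,0,0])

```text
clock: 22.85
eef_pos: [0.3902, -0.1564, 0.0481]
ee_rot: [1.578, 2.714, 0.0]
force: [0.7, 0.4, -0.1]
grip_width: 0.0373
```

Emit:
step_arm(rows=[3,0,0,0,0,3,0,0,-0.5,0,3,0,0,-1.5,0,3,0,0,-3,0,3,0,0,-4,0,3,0,0,-2,0,3,0,0,0,0,3,0,0,0,0])

```text
clock: 23.65
eef_pos: [0.3894, -0.1557, 0.1576]
ee_rot: [1.579, 2.716, 0.001]
force: [0.2, -0.2, -0.6]
grip_width: 0.0372
```

Run:
```python
from h import *
th=np.radians(83.9-90) # caddy x-axis azimuth; +y at 83.9
ey=np.array([np.cos(np.radians(83.9)),np.sin(np.radians(83.9))]); c=np.array([.5772,.3075])
print("big",c+.024*ey,"small",c-.032*ey)
b=c+.024*ey
go((b[0],b[1],.16,29.6),(b[0],b[1],.052,29.6))
```

```text
big [0.57975034 0.33136411] small [0.57379955 0.27568119]
now [ 0.3894 -0.1557  0.1576] psi 29.7 t 23.6 w 0.0372 q7 1.21 F [ 0.2 -0.2 -0.6]
turn 0.001 then shift [32.94 40.61 -0.24] rows>=11
turn -0.000 then shift [ 0.   0.  10.8] rows>=3
```

Emit:
step_arm(rows=[3,2,4.3,0,0,3,2,4.3,0,0,3,2,4.3,0,0,3,2,4.3,0,0,3,3.56,3.34,0,0,3,3.56,3.34,0,0,3,3.56,3.34,0,0,3,3.56,3.34,0,0])

```text
clock: 24.45
eef_pos: [0.5443, 0.19, 0.1553]
ee_rot: [-1.579, -2.713, 0.005]
force: [1.1, -1.1, -0.9]
grip_width: 0.0372
```

Emit:
step_arm(rows=[3,3.56,3.34,0,0,3,3.56,3.34,0,0,3,3.56,3.34,0,0,3,0,0,0,0,3,0,0,0,0,3,0,0,0,0,3,0,0,0,0,3,0,0,0,0])

```text
clock: 25.25
eef_pos: [0.5798, 0.3289, 0.1573]
ee_rot: [-1.583, -2.713, 0.001]
force: [-0.1, -0.4, -0.6]
grip_width: 0.0368
```

Run:
```python
from h import *
c=cams.camera("wrist"); save("pics/w7.png",c); X=cloud(c); np.save("w7.npy",X)
m=(np.hypot(X[...,0]-.5772,X[...,1]-.3075)<.085)&(X[...,2]>.017)&(X[...,2]<.026)
P=X[m][:,:2].astype(np.float32); print(len(P),cv2.minAreaRect(P))
go((.5798,.3314,.052,29.6))
```

```text
1303 ((0.5738961100578308, 0.30293330550193787), (0.11642816662788391, 0.06826382130384445), 84.72608184814453)
now [0.5797 0.3293 0.1575] psi 29.5 t 25.3 w 0.0370 q7 0.30 F [ 0.  -0.7 -0.4]
turn -0.002 then shift [ 0.18  0.11 10.55] rows>=3
```

View pics/w7.png

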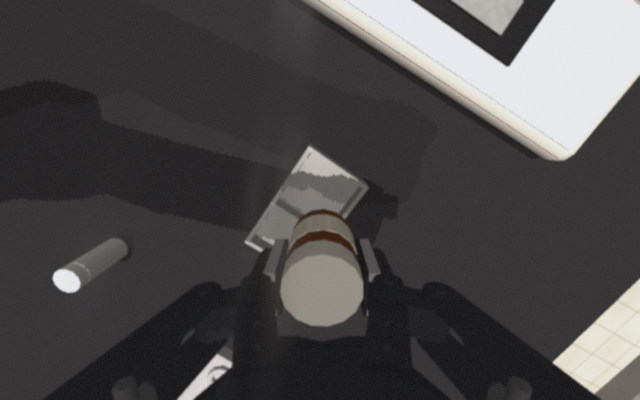

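The vial is held upright (322,285). The caddy rim fits 116.4×68.3 mm with its centre at (.5739,.3029) and +y at 84.7°, so the larger bay's centre is (.5761,.3268) and the smaller's is (.5709,.2710).

Emit:
step_arm(rows=[3,0,-0.45,0,0,3,0,0,3.5,0,3,0,0,3.5,0,3,0,0,2,0,3,0,0,0.8,0,3,0,0,0.3,0,3,0,0,0.1,0,3,0,0,0,0])

```text
clock: 26.1
eef_pos: [0.5765, 0.3287, 0.0567]
ee_rot: [1.579, 2.714, 0.003]
force: [0.3, 0.4, -1.7]
grip_width: 0.037
```

Run:
```python
from h import *
go((.5761,.3268,.052,29.6))
```

```text
now [0.5765 0.3287 0.0567] psi 29.6 t 26.1 w 0.0370 q7 0.35 F [ 0.3  0.4 -1.7]
turn 0.000 then shift [-0.14 -0.13  0.47] rows>=1
```

Emit:
step_arm(rows=[3,0,0,0.2,0,3,0,0,0.1,0,3,0,0,0.1,0,3,0,0,0.05,0,3,0,0,0,0,3,0,0,0,0,3,0,0,0,0,3,0,0,0,0])

```text
clock: 26.9
eef_pos: [0.5758, 0.3286, 0.0521]
ee_rot: [-1.58, -2.716, -0.001]
force: [-1.9, -0.9, 6.1]
grip_width: 0.0371
```

Emit:
step_arm(rows=[6,0,0,0,0,6,0,0,0,0,6,0,0,0,0,6,0,0,-1.5,0,6,0,0,-4,0,5.5,0,0,-5,0,5,0,0,0,0.145,5,0,0,0,0.145])

```text
clock: 27.7
eef_pos: [0.5771, 0.3288, 0.1597]
ee_rot: [1.962, 2.451, 0.009]
force: [-0.3, 0.6, -1.8]
grip_width: 0.0504
```

Run:
```python
from h import *
go((.416,.1617,.16,-5.3))
```

```text
now [0.5771 0.3288 0.1597] psi 12.7 t 27.7 w 0.0504 q7 0.06 F [-0.3  0.6 -1.8]
turn 0.314 then shift [-18.12 -14.5   -0.03] rows>=5
```

Emit:
step_arm(rows=[5,0,0,0,0.14,5,0,0,0,0.14,5,-3.62,-2.9,0,0,5,-3.62,-2.9,0,0,5,-3.62,-2.9,0,0,5,-3.62,-2.9,0,0,5,-3.62,-2.9,0,0,5,0,0,0,0])

```text
clock: 28.5
eef_pos: [0.4152, 0.1499, 0.1563]
ee_rot: [-2.285, -2.149, 0.01]
force: [0.3, 0.9, 0.9]
grip_width: 0.0499
```

Run:
```python
from h import *
c=cams.camera("wrist"); save("pics/w8.png",c); X=cloud(c)
e=circ(X,.416,.1617,.056,.03)
go((e[0],e[1],.048,-5))
```

```text
circ 715 [0.4152 0.1612] 0.012 mean [0.4153 0.1622] px 322.6027972027972 196.38041958041958 z 0.06405334466794595
now [0.419  0.153  0.1568] psi -3.3 t 28.6 w 0.0503 q7 0.10 F [1.6 1.3 0.3]
turn 0.029 then shift [ 0.79 -0.45 10.88] rows>=3
```

View pics/w8.png

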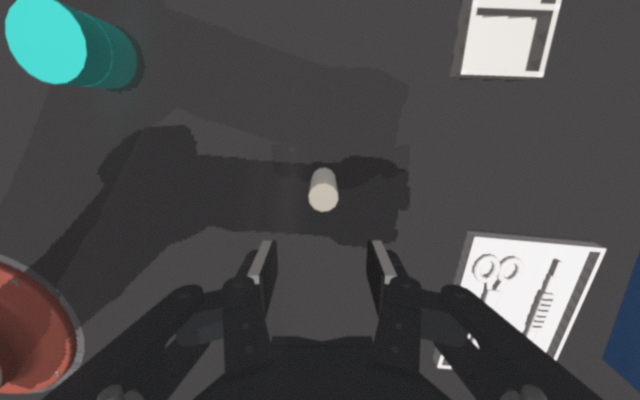

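The tube at (323,192) is between the fingers but needs about 8 mm along tool x. I'll correct that and settle before descending.

Emit:
step_arm(rows=[5,0.8,-0.3,3,0,5,0,0,2,0,5,0,0,0,0,5,0,0,0,0,5,0,0,0,0,5,0,0,0,0,5,0,0,0,0,5,0,0,0,0])

```text
clock: 29.35
eef_pos: [0.4189, 0.1636, 0.1062]
ee_rot: [2.279, 2.162, 0.001]
force: [0.1, 0.6, 0.9]
grip_width: 0.0498
```

Run:
```python
from h import *
go((.4152,.1615,.048,-3.3))
```

```text
now [0.4189 0.1636 0.1062] psi -3.0 t 29.4 w 0.0498 q7 0.17 F [0.1 0.6 0.9]
turn 0.005 then shift [-0.23 -0.36  5.82] rows>=2
```

Emit:
step_arm(rows=[5,-0.2,-0.35,2.4,0,5,0,0,2,0,5,0,0,1.4,0,5,0,0,0,0,1.5,0,0,0,0,1.5,0,0,0,0,1.5,0,0,0,0,1.5,0,0,0,0])

```text
clock: 30.15
eef_pos: [0.4155, 0.1618, 0.0485]
ee_rot: [2.279, 2.161, 0.002]
force: [-0.7, -0.2, 3.9]
grip_width: 0.0229
```

Emit:
step_arm(rows=[1.5,0,0,0,0,1.5,0,0,-0.5,0,1.5,0,0,-1.5,0,1.5,0,0,-3,0,1.5,0,0,-4,0,1.5,0,0,-2,0,1.5,0,0,0,0,1.5,0,0,0,0])

```text
clock: 30.95
eef_pos: [0.4145, 0.162, 0.1578]
ee_rot: [-2.278, -2.162, -0.0]
force: [0.2, 0.2, -0.6]
grip_width: 0.0231
```

Run:
```python
from h import *
go((.5709,.2710,.16,-5),(.5709,.2710,.053,-5))
```

```text
now [0.4145 0.162  0.1578] psi -3.0 t 30.9 w 0.0231 q7 0.09 F [ 0.2  0.2 -0.6]
turn 0.035 then shift [12.22 14.63 -0.22] rows>=4
turn -0.000 then shift [ 0.   0.  10.7] rows>=3
```

Emit:
step_arm(rows=[1.5,0,0,0,0.035,1.5,2.44,2.93,0,0,1.5,2.44,2.93,0,0,1.5,2.44,2.93,0,0,1.5,2.44,2.92,0,0,1.5,2.44,2.92,0,0,1.5,0,0,0,0,1.5,0,0,0,0])

```text
clock: 31.75
eef_pos: [0.5707, 0.2699, 0.1555]
ee_rot: [-2.317, -2.12, 0.007]
force: [0.5, -0.6, 0.0]
grip_width: 0.0232
```

Emit:
step_arm(rows=[1.5,0,0,0,0,1.5,0,0,2,0,1.5,0,0,0,0,1.5,0,0,0,0,1.5,0,0,0,0,1.5,0,0,0,0,1.5,0,0,0,0,1.5,0,0,0,0])

```text
clock: 32.55
eef_pos: [0.5716, 0.2704, 0.1382]
ee_rot: [2.317, 2.122, 0.001]
force: [-0.6, 0.3, -0.0]
grip_width: 0.0234
```

Run:
```python
from h import *
c=cams.camera("wrist"); save("pics/w9.png",c); X=cloud(c)
circ(X,.5761,.328,.056,.03)
go((.5709,.2710,.053,-5))
```

```text
circ 2418 [0.5749 0.3281] 0.019 mean [0.575  0.3285] px 320.05169561621176 139.33746898263027 z 0.06416685340146677
now [0.5716 0.2704 0.1381] psi -5.0 t 32.6 w 0.0229 q7 -0.08 F [ 0.1  0.1 -0.9]
turn -0.001 then shift [ 0.05 -0.07  8.51] rows>=2
```

View pics/w9.png

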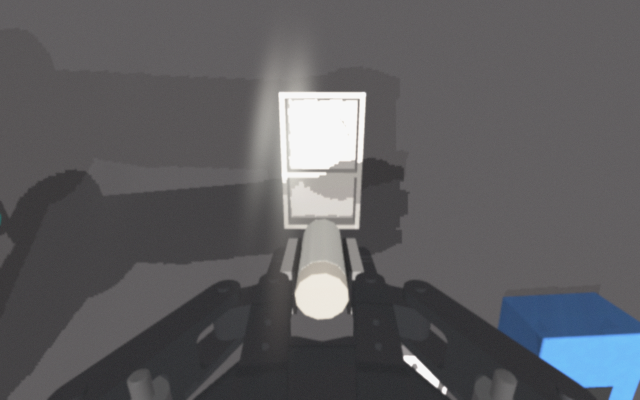

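The smaller bay (290-355, 178-222) is ahead of the tube. The overexposed larger bay has the vial's cap at z=.064, r=19 mm, so it stands upright. I'll lower the tube.

Emit:
step_arm(rows=[1.5,0,0,3,0,1.5,0,0,3,0,1.5,0,0,1.5,0,1.5,0,0,0.5,0,1.5,0,0,0.1,0,1.5,0,0,0,0,1.5,0,0,0,0,1.5,0,0,0,0])

```text
clock: 33.4
eef_pos: [0.5721, 0.2706, 0.0579]
ee_rot: [2.316, 2.121, 0.003]
force: [-0.1, -0.4, 0.1]
grip_width: 0.0226
```

Emit:
step_arm(rows=[1.5,0,0,0.2,0,1.5,0,0,0.1,0,1.5,0,0,0.1,0,1.5,0,0,0,0,1.5,0,0,0,0,1.5,0,0,0,0,1.5,0,0,0,0,1.5,0,0,0,0])

```text
clock: 34.2
eef_pos: [0.5715, 0.2704, 0.0528]
ee_rot: [-2.317, -2.122, 0.0]
force: [-0.3, -0.1, -0.5]
grip_width: 0.0228
```

Emit:
step_arm(rows=[1.5,0,0,0.05,0,1.5,0,0,0.05,0,1.5,0,0,0,0,1.5,0,0,0,0,1.5,0,0,0,0,1.5,0,0,0,0,1.5,0,0,0,0,1.5,0,0,0,0])

```text
clock: 35.0
eef_pos: [0.5716, 0.2704, 0.0526]
ee_rot: [-2.317, -2.121, -0.001]
force: [-1.8, -0.7, 5.7]
grip_width: 0.023
```

Contact (5.7 N). I'll release, lift, and move back clear.

Emit:
step_arm(rows=[4.5,0,0,0,0,4.5,0,0,0,0,4.5,0,0,0,0,4.5,0,0,-1.5,0,4.5,0,0,-4,0,4.5,0,0,-5,0,4.5,0,0,-5,0,4.5,0,0,0,0])

```text
clock: 35.8
eef_pos: [0.5764, 0.2703, 0.2161]
ee_rot: [2.312, 2.116, 0.024]
force: [0.0, 0.2, -0.2]
grip_width: 0.0449
```

Emit:
step_arm(rows=[4.5,4,0,-2,0,4.5,4,-1,0,0,4.5,4,-1,0,0,4.5,4,-2,0,0,4.5,4,-2,0,0,4.5,0,0,0,0,4.5,0,0,0,0,4.5,0,0,0,0])

```text
clock: 36.6
eef_pos: [0.5302, 0.473, 0.2273]
ee_rot: [2.318, 2.118, -0.0]
force: [0.7, -0.7, -0.2]
grip_width: 0.045
```

Run:
```python
from h import *
c=cams.camera("top"); X=cloud(c); f=c["frame"]
cv2.imwrite("pics/fin.png",cv2.resize(f[70:330,145:515,::-1],None,fx=2.1,fy=2.1,interpolation=cv2.INTER_CUBIC))
for n,x,y,z in(("jar",.5985,-.2978,.054),("vial",.575,.328,.055),("tube",.571,.271,.06),("turq",.2305,.2865,.05),("black",.302,-.169,.052),("cotton",.52,-.547,.105),("glove",.8,.025,.05)):
    try: print(n,end=" "); circ(X,x,y,z,.06 if n=="cotton" else .035)
    except Exception as e: print("none",e)
print(bot.get_state()["eef_pos"])
```

```text
jar circ 316 [ 0.5993 -0.2949] 0.0285 mean [ 0.5985 -0.2953] px 391.1645569620253 167.16139240506328 z 0.062291302077429736
vial circ 162 [0.5765 0.331 ] 0.0205 mean [0.5745 0.3294] px 163.1358024691358 181.10493827160494 z 0.06400403166547061
tube circ 68 [0.5706 0.2714] 0.013 mean [0.5708 0.2706] px 184.2941176470588 181.60294117647058 z 0.06774563777386676
turq circ 367 [0.2304 0.2862] 0.0282 mean [0.2307 0.2861] px 176.19891008174386 309.33787465940054 z 0.0579313287462809
black circ 158 [ 0.3022 -0.1689] 0.0187 mean [ 0.3023 -0.1687] px 348.4810126582278 277.36708860759495 z 0.05953651802360359
cotton circ 340 [ 0.5209 -0.5481] 0.0467 mean [ 0.5203 -0.5469] px 490.53823529411767 189.74117647058824 z 0.1067911659034288
glove circ 330 [0.7999 0.025 ] 0.0348 mean [0.7968 0.0243] px 274.330303030303 101.08484848484848 z 0.06292439345424329
[0.53056076 0.47259946 0.22734343]
```

View pics/fin.png

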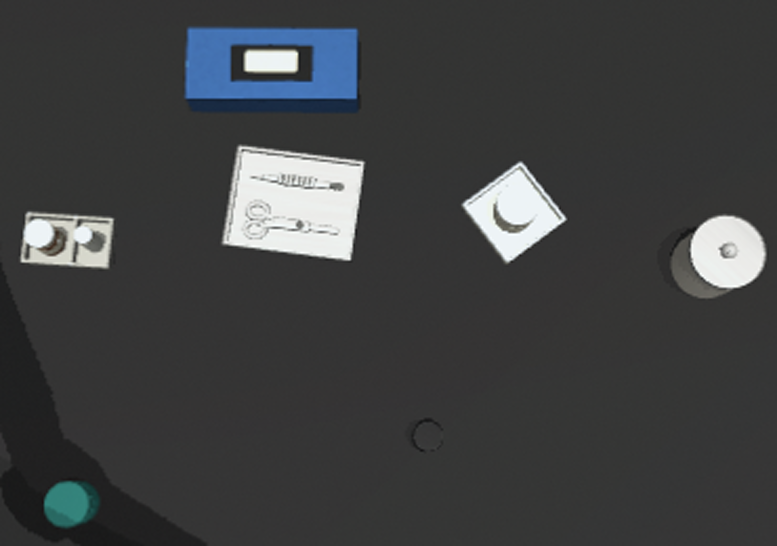

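All five things are in place: both instruments apart in the steel tray (295,205), the jar at (515,210), the vial (40,235) and the tube (83,235). The bystanders have not moved, so I'm handing in.

```bash
python3 -c "
from workcell import ticket
print(ticket.hand_in())"
```

```text
the job is handed in; nothing more can be done
None
```

I placed all five things in the order asked and handed the job in at about 37 s of the 112 s allowed. The hand-in reports no verdict.

- **Instruments:** the clamp and then the tweezers lie flat and apart in the steel tray, seen in the wrist and final top pictures.
- **Containers:** the jar, vial and tube were each lowered until the wrist force rose by about 5–6 N, then released. In the final depth check their tops were at about 62, 64 and 68 mm. That is each one's height plus the 4 mm tray or caddy floor, so all three stand upright: the jar in its tray, the vial in the larger bay and the tube in the smaller.
- **Left alone:** the glove box, cotton jar, turquoise jar and black vial measured within 1–2 mm of where they started.

No check failed. Two readings disagreed slightly:
- **Gripper width:** it read about 1–2 mm below the listed sizes, though every grip held.
- **Top camera:** it put the trays and caddy up to about 6 mm from where the wrist camera did. I used the wrist camera's positions for the clearances and placements.

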